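# Tug-check the showcase lids and re-press the loose ones

### The job

Closing check of the two-tier counter showcase: both sloping lids are down, but a lid that is down may still be loose, for its push catch takes at one press and lets go at the next. First the left lid, then the right: tug it firmly by its black pull, and if it gives, let it down, press it home and tug again, until its catch holds against the tug. Leave both lids shut and caught, and the stock on the deck and the other things standing as they were.

Things in the scene. Friction and masses are not known exactly. Their poses are not given: they have to be found in the camera images.
- showcase: white two-tier counter showcase, 149 deep (x) x 312 wide (y) x 292 high, screwed down. Origin: centre of its underside; x to its back, y to the left, z up. Two lids side by side slope down to the front at 35 degrees. A stock deck roofs them: underside at 262, front edge 61 before the origin, so an upright gripper cannot get at the pulls: come from the front, tilted 25 to 45 degrees.
- left_pull (a point): grip point of the left lid's pull, a black block 24 wide (y) x 10 thick x 28 high, square on the lid near its front edge. The point lies on its middle plane, 8 below its top, 20 above the lid's face. Axes: z square out of the lid, y along the hinge. Lid shut: at (-52.8, +76, 108.7) in the showcase frame (within 1 mm, caught or loose), z leaning 35 degrees to the front.
- left_lid_hinge (a point): hinge axis (along y) of the left lid, 112 behind the pull point and 28 below it in the lid's axes. Lid: 140 wide x 132 long x 8 thick, grey frame, pale translucent window, 0.3 kg; opens upward to 46 degrees, falls shut slowly; can be pushed about 7 below shut at the pull against sprung bumpers (stop). A loose lid lifts with about 2 N.
- left_catch: push catch of the left lid, hidden under its front edge; origin at its cross pin. Looks do not tell if it holds. Pressing the pull 6 to 7 below shut (14 to 20 N) and letting up catches a loose lid, and frees a caught one; one freed so must be raised 30 at the pull before a press can catch it. Caught, a lid gives under 1 mm; a fair tug is 8 to 15 N square to the lid; it bears 30 N.
- right_pull (a point): grip point of the right lid's pull, a black block 24 wide (y) x 10 thick x 28 high, square on the lid near its front edge. The point lies on its middle plane, 8 below its top, 20 above the lid's face. Axes: z square out of the lid, y along the hinge. Lid shut: at (-52.8, -76, 108.7) in the showcase frame (within 1 mm, caught or loose), z leaning 35 degrees to the front.
- right_lid_hinge (a point): hinge axis (along y) of the right lid, 112 behind the pull point and 28 below it in the lid's axes. Lid: 140 wide x 132 long x 8 thick, grey frame, pale translucent window, 0.3 kg; opens upward to 46 degrees, falls shut slowly; can be pushed about 7 below shut at the pull against sprung bumpers (stop). A loose lid lifts with about 2 N.
- right_catch: push catch of the right lid, hidden under its front edge; origin at its cross pin. Looks do not tell if it holds. Pressing the pull 6 to 7 below shut (14 to 20 N) and letting up catches a loose lid, and frees a caught one; one freed so must be raised 30 at the pull before a press can catch it. Caught, a lid gives under 1 mm; a fair tug is 8 to 15 N square to the lid; it bears 30 N.
- carton: small upright carton 22x56x88, stands on the deck; origin under its middle; a bystander
- perfume: perfume bottle 35x52x102, stands on the deck; origin under its middle; a bystander
- rollon: roll-on bottle 36x42x106, stands on the deck; origin under its middle; a bystander
- calculator: desk calculator 118x76x14, lies on the counter to the right; origin under its middle; a bystander
- phone: phone 149x71x9, lies on the counter to the right; origin under its middle; a bystander
- stapler: stapler 128x34x42, stands on the counter to the left; origin under its middle; a bystander

How it is judged:
By the outcome, as a careful person would: the job done as asked, in the order asked, and still so for the second after the job is handed in, with the robot touching nothing.
It also fails if it takes over 48 s, if anything falls off the work surface, if the arm or the gripper's body presses on something with over 40 N, if the wrist force passes 120 N, or if a joint passes its speed limit or range.

### The arm

A 6-joint arm with a two-finger parallel gripper is mounted at the origin on a cart in front of the work surface, level with it; the furniture and walls round the work are solid. World frame = base frame: x ahead of the robot, y to its left, z up, the work surface at z = 0. Lengths are in m, angles in rad, forces in N, time in s.
With the tool pointing down it reaches from about 0.35 to 0.85 m from the base axis. Payload 8.1 kg.
Tool frame: the origin (TCP) lies at the very end of the fingers, on their centre line; the grasp point (between the pads) lies 19 mm behind it; z points along the fingers, y is the line along which they close (so a half turn about z gives the same grasp; the last joint's range is limited). The gripper opens to 93 mm and grips with 3 to 60 N. Pads are 15 mm wide; open, the fingers measure 128 mm over their backs; the gripper's body (75 mm by 188 mm) begins 65 mm behind the grasp point.
Start: joints at [1.078, 0.13, 1.488, -0, 1.523, -0.085], TCP at [0.238, 0.551, 0.219] pointing down, gripper open.
Joint ranges: [-2.96, 2.96], [-0.89, 2.26], [0.02, 2.5], [-1.34, 4.48], [0, 2.73], [-2.66, 2.66]. Speed limits (rad/s): [2.39, 2.39, 2.79, 3.14, 3.14, 3.14].

### API

Orientations are given as a unit quaternion [x, y, z, w].
In Python, from station import arm gives the robot as it stands.
- The arm moves only by the tool servo_tool, never from a script. Its argument "motion" is text: rows parted by semicolons, each of 7 numbers parted by spaces: the opening, from 0 (shut) to 1 (fully open), then the shift along the tool's x, y, z in units of 25 mm (1.0 is 25 mm), then the turn, a rotation vector about the tool's x, y, z in units of 8 degrees (1.0 is 8 degrees). A call has 1 to 8 rows; each row shifts and turns the commanded pose from where the row before left it, along the tool's axes as they then stand; what a row does not reach is not made up. A row lasts 1/10 s, in which the tool goes at most 50 mm and 8.59 degrees, less where a joint would pass 70% of its speed; a pose out of reach is approached as far as the arm can. A call is refused whole if a number of a shift passes 1 or a number of a turn 1, either way. A call with a gripper value outside its range is refused whole. The fingers move at their own pace and stop on an object; "force" is the grip in N (left out, the last holds). Time passes only in rows, so rows that do not move let the fingers close. It gives the time, the measured TCP pose, the force, the opening and the grip force at its end, in the units of the state.
- arm.sense(): the state, without advancing time (a new reading comes with each control period).
- arm.camera(name): name is "side" or "top" or "wrist"; returns a dict with "frame" (480x640x3 uint8, blue, green, red), "fx", "fy", "cx", "cy" (pixels), "R" (3x3) and "t" (3): a world point X has camera coordinates R X + t. Camera axes: x right, y down, z forward; pixel columns grow to the right and rows downward; lengths in m; the calibration is good to about 2 mm. A picture is of the moment at which its call begins. There is no depth.
- arm.finish_job(): hands the job in; it is judged then, once.
Trained networks look in the newest picture that a camera, given by its name, has taken for a name from the list of things; names that differ only in an ending like _2 or _b are one class to them, and where a whole thing is asked for, a point or a joint stands for the part that bears it (a point fixed in the world has none). Each returns a list of dicts, best first, with "conf" (0 to 1); they miss things now and then, are a little off and sometimes report something else, mostly with a low value. They report only what shows in the picture. A call takes as long as a camera call.
- arm.regions_of(camera, label): "mask" (480x640 bool, what is visible of it).
- arm.landmark_of(camera, label): "location" ([x, y, z] in m, in the coordinates of the camera as it stood for that picture, good to about 4 mm: a listed point, or the origin of a listed thing).
The state is a dict: "time_s": time; "joint_pos": joint angles; "qvel": joint speeds; "joint_efforts": joint torques, N m; "eef_pos": TCP position; "ee_rot": TCP orientation; "force": force on the tool from outside, world axes, zero at the start; "moment": the same for the moment, N m; "width": finger opening in m; "grasp_force": force on a finger pad.
Only numpy, scipy, OpenCV 4.12 (cv2) and the standard library are available. Lean on these libraries where they do the work, as an engineer would, in place of code of your own. Each camera call takes 0.05 s, during which the arm holds its last target. There are 200 camera calls.

## Working session

There is one attempt and no reset: what is moved stays moved. The work goes in short steps, Python scripts to look and compute and a tool call to move; the robot and the scene stay as the last step left them, time stands still between calls to the robot, and variables do not carry over. Pictures are saved under pics/ and viewed, at most 10 in all, crops included, and the job is handed in when it is done.

Besides the shell and the picture viewer there is one more tool, called after ">>>" as name(argument=value, ...) on one line, values as JSON. servo_tool: Moves the arm, as the interface text tells. Its arguments: {"type":"object","properties":{"motion":{"type":"string"},"force":{"type":"number"}},"required":["motion"]}

```bash
mkdir -p pics; ls; cat > h.py <<'E'
import numpy as np,cv2
from station import arm
from scipy.spatial.transform import Rotation as Ro
E
python3 - <<'E'
from h import *
s=arm.sense(); print(s)
ims=[]
for c in ['side','top','wrist']:
    d=arm.camera(c); ims.append(d); cv2.imwrite(f'pics/a_{c}.png',d['frame'])
    for l in ['showcase','left_pull','right_pull','left_lid_hinge','right_lid_hinge','carton','perfume','rollon','stapler','phone','calculator']:
        for r in arm.landmark_of(c,l)[:2]:
            print(c,l,round(r['conf'],2),np.round(d['R'].T@(np.array(r['location'])-d['t']),4))
a=np.hstack([cv2.resize(d['frame'],(400,300)) for d in ims[:2]])
b=np.hstack([cv2.resize(ims[2]['frame'],(400,300)),np.zeros((300,400,3),np.uint8)])
cv2.imwrite('pics/m.png',np.vstack([a,b]))
E
```

```text
pics
{'time_s': 0.0, 'joint_pos': array([ 1.07755963e+00,  1.31135830e-01,  1.48929492e+00, -2.18816266e-05,
        1.52300503e+00, -8.53832461e-02]), 'qvel': array([-0.00020632,  0.00057825,  0.00132298,  0.00130843,  0.00039349,
        0.00302271]), 'joint_efforts': array([ 7.50034469e-04, -5.59851551e+01, -4.91747010e+01,  7.68375350e-02,
        3.63915483e-02, -1.35234654e-04]), 'eef_pos': array([0.23768615, 0.55028153, 0.217594  ]), 'ee_rot': array([ 2.02515633e-01,  9.79278596e-01, -8.86382580e-04, -2.52440259e-04]), 'force': array([ 0.25635448, -0.32522534, -0.26098385]), 'moment': array([-0.00168584,  0.02357875, -0.03202674]), 'grasp_force': 0.0, 'width': 0.09287192104137826}
side showcase 0.72 [ 0.583   0.065  -0.0019]
side left_pull 0.63 [0.533  0.1368 0.1098]
side right_pull 0.73 [ 0.5321 -0.0161  0.1111]
side left_lid_hinge 0.58 [0.6412 0.1362 0.1487]
side right_lid_hinge 0.91 [ 0.6408 -0.0108  0.1563]
side perfume 0.83 [0.6149 0.0585 0.2708]
side rollon 0.58 [ 0.604  -0.0464  0.2693]
side stapler 0.83 [ 0.4456  0.3412 -0.001 ]
side stapler 0.18 [ 0.536  -0.0148  0.1106]
side phone 0.67 [ 0.6384 -0.444   0.0017]
side calculator 0.9 [ 0.4669 -0.4388 -0.0016]
top left_pull 0.92 [0.5381 0.135  0.1078]
top right_pull 0.57 [ 0.5379 -0.0169  0.113 ]
top right_lid_hinge 0.74 [0.5342 0.132  0.1095]
top right_lid_hinge 0.48 [ 0.6424 -0.4448  0.0032]
top carton 0.73 [0.6259 0.1677 0.2748]
top carton 0.26 [ 0.6023 -0.0496  0.2743]
top perfume 0.63 [0.616  0.0578 0.2741]
top rollon 0.55 [ 0.6016 -0.0484  0.2707]
top stapler 0.85 [ 0.4489  0.3442 -0.0026]
top phone 0.79 [ 0.6445 -0.4438  0.0031]
top calculator 0.88 [ 0.4675 -0.4418  0.0005]
wrist stapler 0.64 [ 4.470e-01  3.405e-01 -1.000e-04]
```

View pics/m.png

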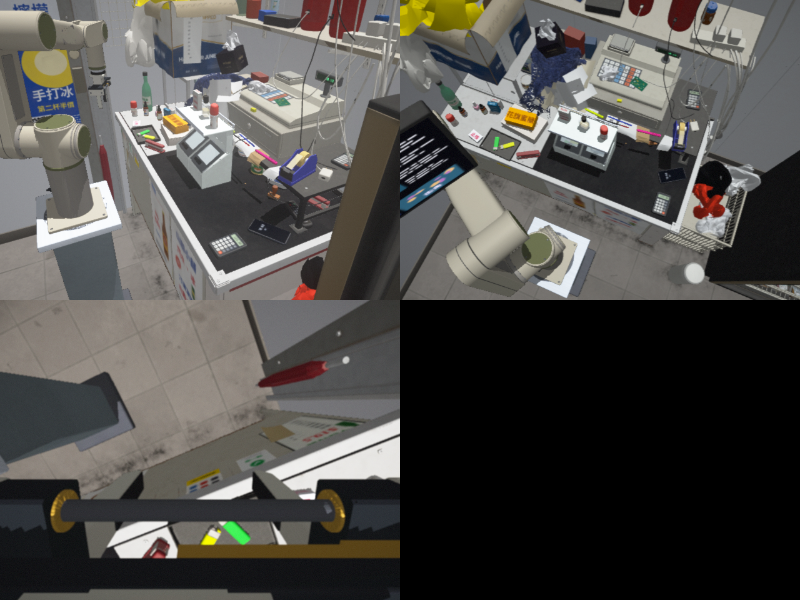

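The side and top views show the white showcase with two shut lids. The network fixes agree with the picture: pulls near (0.535, 0.136, 0.109) and (0.535, -0.016, 0.11), yaw about 0.

```bash
cat >> h.py <<'E'
def tgt(tilt=35,yaw=0):
    a=np.deg2rad(tilt); s,c=np.sin(a),np.cos(a)
    return Ro.from_euler('z',yaw,degrees=True)*Ro.from_matrix(np.array([[-c,0,s],[0,1,0],[-s,0,-c]]))
def delta(p,R):
    s=arm.sense(); R0=Ro.from_quat(s['ee_rot'])
    rv=np.rad2deg((R0.inv()*R).as_rotvec())/8
    print('turn(units)',rv.round(3),'shift in start frame',(R0.inv().apply(p-s['eef_pos'])/.025).round(3),'in final frame',(R.inv().apply(p-s['eef_pos'])/.025).round(3))
    print('t',s['time_s'],'F tool',R0.inv().apply(s['force']).round(2),'pos',s['eef_pos'].round(4),'w',s['width'],s['grasp_force'])
E
python3 - <<'E'
from h import *
R=tgt(); P=np.array([.535,.136,.109]); delta(P-R.as_matrix()[:,2]*.13,R)
E
```

```text
turn(units) [-0.892 -4.314 -2.829] shift in start frame [-14.752 -11.702   0.126] in final frame [ -7.219 -16.593   5.208]
t 1.8 F tool [-0.26 -0.29  0.15] pos [0.2379 0.5508 0.2186] w 0.09302495577923042 0.0
```

>>> servo_tool(motion="0.6 0 0 0 -0.149 -0.719 -0.4715;0.6 0 0 0 -0.149 -0.719 -0.4715;0.6 0 0 0 -0.149 -0.719 -0.4715;0.6 0 0 0 -0.149 -0.719 -0.4715;0.6 0 0 0 -0.149 -0.719 -0.4715;0.6 0 0 0 -0.149 -0.719 -0.4715;0.6 -0.4 -0.922 0.29 0 0 0;0.6 -0.4 -0.922 0.29 0 0 0", force=40)

```text
time_s: 2.6
eef_pos: [0.2614, 0.5044, 0.2172]
ee_rot: [-0.002, 0.954, -0.0, 0.301]
force: [-0.2, 0.0, 0.4]
width: 0.0558
grasp_force: 0.0
```

>>> servo_tool(motion="0.6 -0.4 -0.922 0.29 0 0 0;0.6 -0.4 -0.922 0.29 0 0 0;0.6 -0.4 -0.922 0.29 0 0 0;0.6 -0.4 -0.922 0.29 0 0 0;0.6 -0.4 -0.922 0.29 0 0 0;0.6 -0.4 -0.922 0.29 0 0 0;0.6 -0.4 -0.922 0.29 0 0 0;0.6 -0.4 -0.922 0.29 0 0 0")

```text
time_s: 3.4
eef_pos: [0.3618, 0.3195, 0.2167]
ee_rot: [-0.0, 0.954, 0.0, 0.301]
force: [-0.1, 0.2, 0.7]
width: 0.0556
grasp_force: 0.0
```

>>> servo_tool(motion="0.6 -0.4 -0.922 0.29 0 0 0;0.6 -0.4 -0.922 0.29 0 0 0;0.6 -0.4 -0.922 0.29 0 0 0;0.6 -0.4 -0.922 0.29 0 0 0;0.6 -0.4 -0.922 0.29 0 0 0;0.6 -0.4 -0.922 0.29 0 0 0;0.6 -0.4 -0.922 0.29 0 0 0;0.6 -0.4 -0.922 0.29 0 0 0")

```text
time_s: 4.2
eef_pos: [0.4607, 0.135, 0.2154]
ee_rot: [-0.0, 0.954, 0.0, 0.301]
force: [0.2, -0.2, -0.3]
width: 0.0557
grasp_force: 0.0
```

```bash
python3 - <<'E'
from h import *
R=tgt(); P=np.array([.535,.136,.109]); delta(P-R.as_matrix()[:,2]*.13,R)
s=arm.sense();print(s['joint_pos'].round(3))
d=arm.camera('wrist');f=d['frame'].copy()
for l in ['left_pull','right_pull']:
    for r in arm.landmark_of('wrist',l)[:2]:
        print(l,round(r['conf'],2),np.round(d['R'].T@(np.array(r['location'])-d['t']),4))
for q in [(.535,.136,.109),(.535,-.016,.109)]:
    c=d['R']@np.array(q)+d['t']; u=int(d['fx']*c[0]/c[2]+d['cx']);v=int(d['fy']*c[1]/c[2]+d['cy']); print(u,v)
    cv2.drawMarker(f,(u,v),(0,0,255),0,10)
cv2.imwrite('pics/b.png',f)
E
```

```text
turn(units) [ 0.004  0.01  -0.001] shift in start frame [ 0.008  0.039 -0.01 ] in final frame [ 0.008  0.039 -0.01 ]
t 4.2 F tool [ 0.02 -0.22  0.39] pos [0.4607 0.135  0.2154] w 0.055651916108575054 0.0
[ 0.32  -0.87   2.387 -0.21   1.046 -1.199]
left_pull 0.92 [0.5347 0.1408 0.1085]
right_pull 0.55 [ 0.5342 -0.0118  0.1119]
316 236
150 236
```

View pics/b.png

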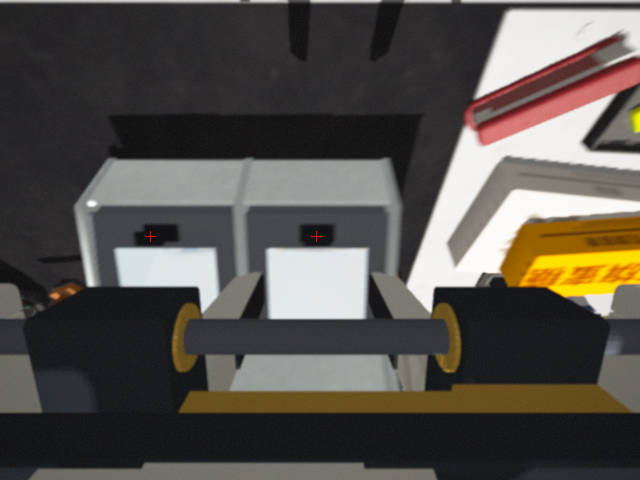

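The wrist view confirms it: the left pull is at (317, 235) and the right at about (152, 235), both on the projected markers, and the showcase is square to the base. Going in.

>>> servo_tool(motion="0.6 0 0.04 0.8 0 0 0;0.6 0 0 0.8 0 0 0;0.6 0 0 0.8 0 0 0;0.6 0 0 0.8 0 0 0;0.6 0 0 0.8 0 0 0;0.6 0 0 0.8 0 0 0;0.6 0 0 0.6 0 0 0;0.6 0 0 0.4 0 0 0")

```text
time_s: 5.15
eef_pos: [0.5428, 0.1384, 0.0946]
ee_rot: [-0.001, 0.954, 0.0, 0.3]
force: [-0.2, 0.4, -0.5]
width: 0.056
grasp_force: 0.0
```

```bash
python3 - <<'E'
from h import *
R=tgt(); P=np.array([.535,.136,.109]); delta(P+R.as_matrix()[:,2]*.015,R)
d=arm.camera('wrist');cv2.imwrite('pics/c.png',d['frame'])
E
```

```text
turn(units) [ 0.008 -0.013  0.01 ] shift in start frame [-0.075 -0.096 -0.052] in final frame [-0.075 -0.096 -0.052]
t 5.15 F tool [0.5  0.38 0.29] pos [0.5428 0.1384 0.0946] w 0.05597474678702738 0.0
```

View pics/c.png

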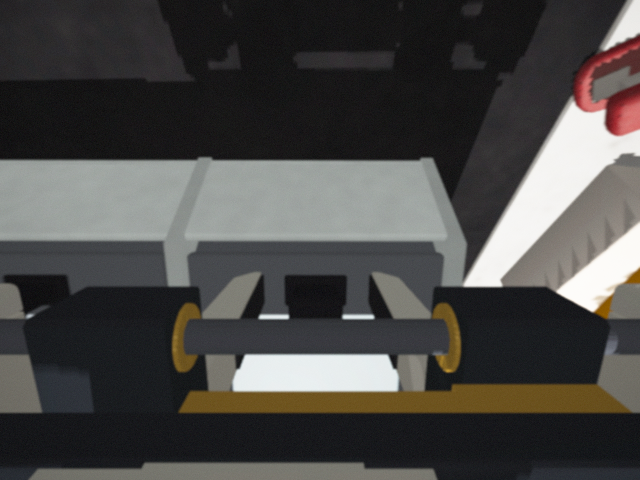

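The pull, centred at (316, 297), sits between the fingers (inner edges at columns 263 and 372). A small trim, then close.

>>> servo_tool(motion="0.6 -0.05 0 -0.05 0 0 0;0 0 0 0 0 0 0;0 0 0 0 0 0 0;0 0 0 0 0 0 0;0 0 0 0 0 0 0", force=40)

```text
time_s: 5.7
eef_pos: [0.5439, 0.1371, 0.0985]
ee_rot: [0.0, 0.954, 0.0, 0.301]
force: [-0.3, 0.9, 0.4]
width: 0.0283
grasp_force: 0.0
```

```bash
python3 - <<'E'
from h import *
R=tgt(); P=np.array([.535,.136,.109]); delta(P+R.as_matrix()[:,2]*.015,R)
E
```

```text
turn(units) [ 0.004  0.008 -0.002] shift in start frame [ 0.052 -0.044  0.051] in final frame [ 0.052 -0.044  0.051]
t 5.7 F tool [ 0.    0.88 -0.45] pos [0.5439 0.1371 0.0985] w 0.02825593797116139 0.0
```

>>> servo_tool(motion="0 0 0 0 0 0 0;0 0 0 0 0 0 0;0 0 0 0 0 0 0")

```text
time_s: 6.0
eef_pos: [0.5439, 0.1379, 0.0984]
ee_rot: [-0.0, 0.954, 0.001, 0.301]
force: [-1.0, 7.0, -0.2]
width: 0.0234
grasp_force: 40.0
```

```bash
python3 - <<'E'
from h import *
R=tgt(); P=np.array([.535,.136,.109]); delta(P+R.as_matrix()[:,2]*.015,R)
E
```

```text
turn(units) [ 0.013  0.008 -0.004] shift in start frame [ 0.048 -0.074  0.046] in final frame [ 0.048 -0.074  0.047]
t 6.0 F tool [ 0.91  6.97 -0.38] pos [0.5439 0.1379 0.0984] w 0.023446932123565505 40.00153183937073
```

>>> servo_tool(motion="0 0 0.04 -0.02 0 0 0;0 0 0 -0.03 0 0 0;0 0 0 -0.02 0 0 0;0 0 0 0 0 0 0;0 0 0 0 0 0 0")

```text
time_s: 6.5
eef_pos: [0.5434, 0.1379, 0.0996]
ee_rot: [0.0, 0.953, 0.0, 0.301]
force: [12.8, 2.3, -8.3]
width: 0.0233
grasp_force: 40.0
```

```bash
python3 - <<'E'
from h import *
R=tgt(); P=np.array([.535,.136,.109]); delta(P+R.as_matrix()[:,2]*.015,R)
E
```

```text
turn(units) [ 0.004  0.011 -0.002] shift in start frame [ 0.059 -0.078  0.099] in final frame [ 0.058 -0.078  0.1  ]
t 6.5 F tool [-5.66  2.31 14.18] pos [0.5434 0.1379 0.0996] w 0.023348637968653798 39.9943882226944
```

>>> servo_tool(motion="0 0 0 0 0 0 0;0 0 0 0 0 0 0;0 0 0 0 0 0 0")

```text
time_s: 6.8
eef_pos: [0.5434, 0.138, 0.0996]
ee_rot: [0.0, 0.953, 0.0, 0.301]
force: [13.5, 2.7, -8.8]
width: 0.0238
grasp_force: 40.0
```

```bash
python3 - <<'E'
from h import *
R=tgt(); P=np.array([.535,.136,.109]); delta(P+R.as_matrix()[:,2]*.015,R)
d=arm.camera('wrist');cv2.imwrite('pics/d.png',d['frame'])
E
```

```text
turn(units) [ 0.004  0.011 -0.003] shift in start frame [ 0.058 -0.079  0.099] in final frame [ 0.058 -0.079  0.099]
t 6.8 F tool [-6.01  2.67 14.96] pos [0.5434 0.138  0.0996] w 0.023780316181982716 39.994452595710754
```

Left holds at 15 N with no creep, so it is caught. Ease off, release and move over.

>>> servo_tool(motion="0 0 0 0.04 0 0 0;0 0 0 0.03 0 0 0;0 0 0 0 0 0 0;0.6 0 0 0 0 0 0;0.6 0 0 0 0 0 0;0.6 0 0 0 0 0 0;0.6 0 0 0 0 0 0;0.6 0 0 0 0 0 0")

```text
time_s: 7.65
eef_pos: [0.5437, 0.1379, 0.0978]
ee_rot: [-0.0, 0.954, 0.0, 0.301]
force: [0.7, -0.1, -0.2]
width: 0.0551
grasp_force: 0.0
```

```bash
python3 - <<'E'
from h import *
R=tgt(); P=np.array([.5355,-.0137,.109]); delta(P+R.as_matrix()[:,2]*.015,R)
E
```

```text
turn(units) [ 0.001 -0.    -0.   ] shift in start frame [ 0.012 -6.066  0.044] in final frame [ 0.012 -6.066  0.045]
t 7.65 F tool [-0.39 -0.09  0.58] pos [0.5437 0.1379 0.0978] w 0.05508789824758 0.0
```

>>> servo_tool(motion="0.6 0 0 -0.6 0 0 0;0.6 0 0 -0.8 0 0 0;0.6 0 0 -0.8 0 0 0;0.6 0 0 -0.8 0 0 0;0.6 0 -0.7 0 0 0 0;0.6 0 -0.8 0 0 0 0;0.6 0 -0.8 0 0 0 0;0.6 0 -0.8 0 0 0 0")

```text
time_s: 8.45
eef_pos: [0.5007, 0.06, 0.1595]
ee_rot: [-0.0, 0.954, 0.0, 0.301]
force: [-0.2, -0.6, -0.4]
width: 0.0555
grasp_force: 0.0
```

>>> servo_tool(motion="0.6 0 -0.8 0 0 0 0;0.6 0 -0.8 0 0 0 0;0.6 0 -0.8 0 0 0 0;0.6 0 -0.58 0 0 0 0;0.6 0 0 0.6 0 0 0;0.6 0 0 0.6 0 0 0;0.6 0 0 0 0 0 0")

```text
time_s: 9.15
eef_pos: [0.5171, -0.0141, 0.1325]
ee_rot: [0.0, 0.954, 0.0, 0.299]
force: [-0.8, -0.2, -0.8]
width: 0.0554
grasp_force: 0.0
```

```bash
python3 - <<'E'
from h import *
R=tgt(); P=np.array([.5355,-.0137,.109]); delta(P+R.as_matrix()[:,2]*.015,R)
d=arm.camera('wrist');cv2.imwrite('pics/e.png',d['frame'])
E
```

```text
turn(units) [ 0.004 -0.023 -0.006] shift in start frame [-0.068  0.015  1.791] in final frame [-0.062  0.016  1.792]
t 9.15 F tool [ 1.07 -0.23  0.19] pos [ 0.5171 -0.0141  0.1325] w 0.0554071971848121 0.0
```

View pics/e.png

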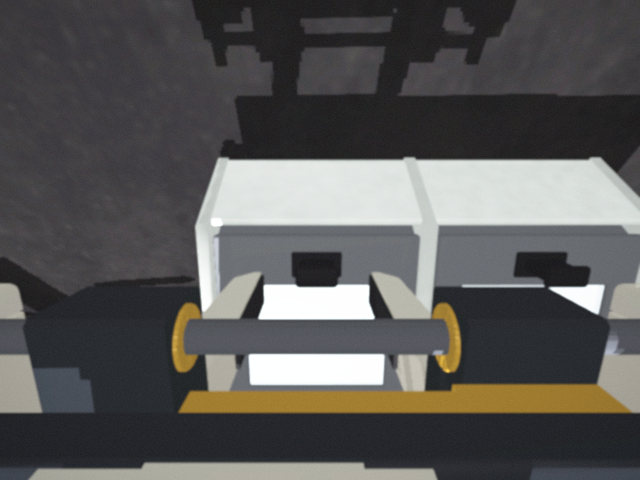

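The right pull, at (316, 268), is centred between the fingers. Going in and gripping.

>>> servo_tool(motion="0.6 0 0 0.7 0 0 0;0.6 0 0 0.7 0 0 0;0.6 0 0 0.4 0 0 0;0.6 0 0 0 0 0 0;0.6 0 0 0 0 0 0;0 0 0 0 0 0 0;0 0 0 0 0 0 0;0 0 0 0 0 0 0")

```text
time_s: 10.0
eef_pos: [0.544, -0.0141, 0.0987]
ee_rot: [-0.0, 0.954, 0.0, 0.301]
force: [0.2, -0.1, 0.3]
width: 0.0364
grasp_force: 0.0
```

>>> servo_tool(motion="0 0 0 0 0 0 0;0 0 0 0 0 0 0;0 0 0 0 0 0 0;0 0 0 0 0 0 0")

```text
time_s: 10.4
eef_pos: [0.5439, -0.014, 0.098]
ee_rot: [-0.0, 0.954, 0.0, 0.301]
force: [0.5, 0.1, 0.7]
width: 0.0236
grasp_force: 40.0
```

```bash
python3 - <<'E'
from h import *
R=tgt(); P=np.array([.5355,-.0137,.109]); delta(P+R.as_matrix()[:,2]*.015,R)
E
```

```text
turn(units) [ 0.002  0.003 -0.   ] shift in start frame [0.023 0.013 0.047] in final frame [0.023 0.013 0.047]
t 10.4 F tool [-0.79  0.09 -0.27] pos [ 0.5439 -0.014   0.098 ] w 0.023643732303404465 40.000242590904236
```

Gripped with no side load. Tug.

>>> servo_tool(motion="0 0 0 -0.02 0 0 0;0 0 0 -0.03 0 0 0;0 0 0 -0.02 0 0 0;0 0 0 0 0 0 0;0 0 0 0 0 0 0")

```text
time_s: 10.9
eef_pos: [0.5433, -0.014, 0.0994]
ee_rot: [0.0, 0.954, 0.0, 0.301]
force: [13.9, 0.5, -9.4]
width: 0.0234
grasp_force: 40.0
```

```bash
python3 - <<'E'
from h import *
R=tgt(); P=np.array([.5355,-.0137,.109]); delta(P+R.as_matrix()[:,2]*.015,R)
E
```

```text
turn(units) [ 0.001  0.01  -0.002] shift in start frame [0.035 0.013 0.107] in final frame [0.034 0.013 0.107]
t 10.9 F tool [-5.99  0.47 15.71] pos [ 0.5433 -0.014   0.0994] w 0.023441785273784613 39.995259046554565
```

>>> servo_tool(motion="0 0 0 0 0 0 0;0 0 0 0 0 0 0;0 0 0 0 0 0 0;0 0 0 0 0 0 0;0 0 0 0 0 0 0;0 0 0 0 0 0 0")

```text
time_s: 11.5
eef_pos: [0.5433, -0.0141, 0.0994]
ee_rot: [0.0, 0.954, 0.0, 0.301]
force: [15.5, 0.4, -9.5]
width: 0.0235
grasp_force: 40.0
```

```bash
python3 - <<'E'
from h import *
R=tgt(); P=np.array([.5355,-.0137,.109]); delta(P+R.as_matrix()[:,2]*.015,R)
E
```

```text
turn(units) [ 0.001  0.01  -0.003] shift in start frame [0.034 0.014 0.106] in final frame [0.034 0.014 0.106]
t 11.5 F tool [-7.23  0.39 16.72] pos [ 0.5433 -0.0141  0.0994] w 0.023488900337295577 39.99546825885773
```

Holding. To rule out hinge-geometry binding, I'll follow the lid's arc (turn plus slight back shift): a loose lid would then drop to about 2 N.

>>> servo_tool(motion="0 -0.02 0 0 0 0.06 0;0 0 0 0 0 0.05 0;0 0 0 0 0 0 0;0 0 0 0 0 0 0;0 0 0 0 0 0 0")

```text
time_s: 12.0
eef_pos: [0.5432, -0.014, 0.0992]
ee_rot: [0.0, 0.956, 0.0, 0.293]
force: [9.3, 0.1, -6.9]
width: 0.0236
grasp_force: 40.0
```

```bash
python3 - <<'E'
from h import *
R=tgt(); P=np.array([.5355,-.0137,.109]); delta(P+R.as_matrix()[:,2]*.015,R);print(arm.sense()['moment'])
E
```

```text
turn(units) [ 0.001 -0.109 -0.002] shift in start frame [0.026 0.014 0.101] in final frame [0.027 0.014 0.101]
t 12.0 F tool [-3.78  0.07 10.93] pos [ 0.5432 -0.014   0.0992] w 0.023552032891939346 39.9965626001358
[ 0.05736672 -0.48405397  0.02880097]
```

>>> servo_tool(motion="0 -0.01 0 -0.04 0 0.05 0;0 0 0 0 0 0 0;0 0 0 0 0 0 0")

```text
time_s: 12.3
eef_pos: [0.5428, -0.014, 0.0998]
ee_rot: [0.0, 0.957, 0.0, 0.29]
force: [16.5, -0.0, -13.3]
width: 0.0234
grasp_force: 40.0
```

```bash
python3 - <<'E'
from h import *
R=tgt(); P=np.array([.5355,-.0137,.109]); delta(P+R.as_matrix()[:,2]*.015,R);print(arm.sense()['moment'])
E
```

```text
turn(units) [ 0.001 -0.159 -0.003] shift in start frame [0.027 0.013 0.132] in final frame [0.03  0.013 0.131]
t 12.3 F tool [-6.39 -0.03 20.21] pos [ 0.5428 -0.014   0.0998] w 0.023444633055485622 39.994420409202576
[ 0.01112856 -0.83796662 -0.01353432]
```

Force rose by 9 N per mm along the arc, so the catch holds at 20 N (a loose lid lifts with 2 N). The left lid showed the same response. Ease off, release and retreat.

>>> servo_tool(motion="0 0.01 0 0.05 0 -0.08 0;0 0.02 0 0.06 0 -0.08 0;0 0 0 0 0 0 0;0.6 0 0 0 0 0 0;0.6 0 0 0 0 0 0;0.6 0 0 0 0 0 0;0.6 0 0 0 0 0 0;0.6 0 0 0 0 0 0")

```text
time_s: 13.1
eef_pos: [0.5437, -0.014, 0.0977]
ee_rot: [-0.0, 0.954, 0.0, 0.301]
force: [-0.7, -0.3, 0.1]
width: 0.055
grasp_force: 0.0
```

>>> servo_tool(motion="0.6 0 0 -0.4 0 0 0;0.6 0 0 -0.7 0 0 0;0.6 0 0 -0.8 0 0 0;0.6 0 0 -0.8 0 0 0;0.6 0 0 -0.8 0 0 0;0.6 0 0 -0.6 0 0 0;0.6 0 0 0 0 0 0;0.6 0 0 0 0 0 0")

```text
time_s: 13.9
eef_pos: [0.4872, -0.0143, 0.1816]
ee_rot: [0.0, 0.954, 0.0, 0.3]
force: [-0.2, -0.6, 0.4]
width: 0.0563
grasp_force: 0.0
```

```bash
python3 - <<'E'
from h import *
s=arm.sense();print(s['eef_pos'],s['force'],s['time_s'])
a=arm.camera('side')['frame'];b=arm.camera('wrist')['frame']
cv2.imwrite('pics/f.png',np.hstack([cv2.resize(a[120:320,240:400],(400,500)),cv2.resize(b,(400,300),)[:, :]] if 0 else [cv2.resize(a[120:330,230:440],(400,400)),cv2.resize(b[:,:480],(400,400))]))
E
```

```text
[ 0.48724359 -0.01425666  0.18156145] [-0.22181907 -0.5930197   0.42938716] 13.9
```

View pics/f.png

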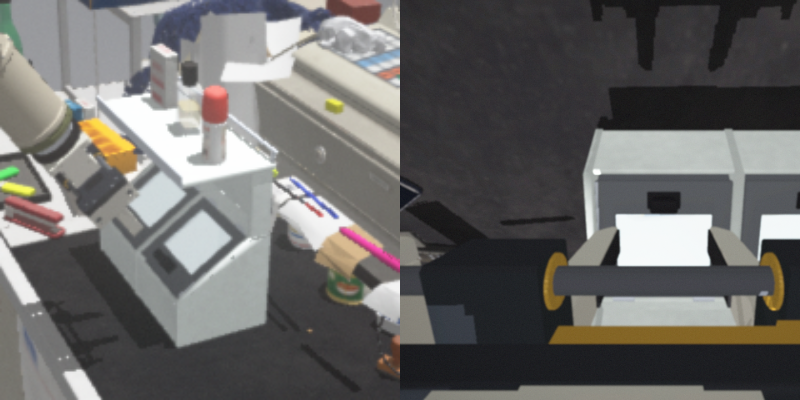

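Both lids are shut, the stock on the deck is upright, and the gripper is clear. Handing in.

```bash
python3 -c "
from station import arm
print(arm.finish_job())"
```

```text
the job is handed in; nothing more can be done
None
```

Both lids were tugged in order, left then right, and both catches held (left about 15 N, right about 20 N, over the 8–15 N fair tug but within the 30 N it bears), so no press was needed; the lids are shut, the stock on the deck is standing, and the job was handed in at about 14 s.

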